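Load the second roller and lift the roller carrier

TASK

Lay the steel roller that stands upright on the bench on its side in the empty cradle of the roller carrier, across both of its saddles, and let go of it. Then take the carrier by its handle, lift it with both rollers at least 10 cm clear of the bench, and finish while holding it there, level and still; do not put it down again. Leave the other things on the bench where they are.

Things in the scene. Friction and masses are not known exactly. Their poses are not given: they have to be found in the camera images.
- carrier: Loose roller carrier, 0.42 kg: aluminium plate 226 (x) by 120 (y) by 8 mm, a handle upright in the middle, two cradles along y at x = -85 mm (empty, nearer the robot) and +85 mm (filled). Origin: centre of the underside; x across the cradles, y along, z up; yaw within 0.35 rad. Roller and carrier masses vary by 20 per cent.
- carrier_grip (a point): Centre of the carrier's handle bar, on the carrier's centre, 125 mm above its underside. The bar is black rubber, 96 mm long along the carrier's y, 16 mm thick along its x and 22 mm high, and is carried by a 10 mm steel post 43 mm either side of this point.
- carrier_handle: The carrier's handle (bar and two posts), fixed to the carrier; its origin and axes are the carrier's.
- cradle_near (a point): Middle of a roller seated in the empty cradle (axis along carrier y): 52 mm above the carrier's underside, axes as the carrier's. The cradle is two grey 90-degree V saddles, 10 mm thick, 40 mm either side of this point along y; their arms reach 24 mm either side in x and up to 47 mm above the underside. Only the base plate lies between them.
- cradle_far (a point): The same point of the other, already filled cradle: carrier frame x = +85 mm, y = 0, z = 52 mm.
- roller: Conveyor roller to be loaded, standing upright on the bench: a plain steel cylinder with a thin black band at each end, 36 mm in diameter, 120 mm long, flat ends, about 0.16 kg, both ends alike. Origin: centre of the end it stands on; its z runs along its axis.
- roller_mid (a point): Middle of that roller, on its axis, 60 mm from either end.
- loaded_roller: An identical roller that already lies in the far cradle; origin at its middle, its y along its axis.
- brackets_a: Bystander: small stack of steel brackets, 66 x 45 mm, 38 mm high, loose, origin under its centre.
- brackets_b: Bystander: stack of steel brackets, 66 x 45 mm, 50 mm high, loose, origin under its centre.
- spacer: Bystander: thin short steel spacer standing upright, 24 mm in diameter, 55 mm high, loose, origin under its centre.
- wrench: Bystander: wrench lying on the bench, loose.
- drill: Bystander: cordless drill standing on its battery, about 195 mm high, loose, origin under the battery's centre.
- oiler: Bystander: white plastic bottle, 56 mm in diameter, 130 mm high, loose, origin under its centre.
- screw_bin: Bystander: open grey bin of screws, 130 x 150 mm, 50 mm high, fixed, origin under its centre.
Things that resemble listed ones, but are neither listed nor needed, are in the scene too. What is shaped like the loaded_roller but pink or purple is not meant. Leave any purple or red look-alike of the roller alone.

How it is judged (in metres and radians):
On the way:
1. the upright roller lies on its side in the empty cradle, let go, with the carrier still standing on the bench (x of roller_mid in the frame of cradle_near between -0.006 and 0.006 m and y of roller_mid in the frame of cradle_near between -0.025 and 0.025 m and z of roller_mid in the frame of cradle_near between -0.006 and 0.006 m and angle between the z axis of roller and the y axis of carrier, either way round below 0.12 rad and contact force between the fingers and roller below 0.2 N and linear speed of roller below 0.05 m/s and height (world z) of carrier below 0.01 m), for 0.2 s.
At the end, for the whole second after the job is handed in: Fingers hold the carrier by its handle, underside over 90 mm up, within 0.12 rad of level, still (0.03 m/s, 0.15 rad/s), touching nothing else; both rollers lie in their cradles (6 mm across and in height, 25 mm along, 0.12 rad), not touched by the fingers (x of roller_mid in the frame of cradle_near between -0.006 and 0.006 m and y of roller_mid in the frame of cradle_near between -0.025 and 0.025 m and z of roller_mid in the frame of cradle_near between -0.006 and 0.006 m and angle between the z axis of roller and the y axis of carrier, either way round below 0.12 rad and x of loaded_roller in the frame of cradle_far between -0.006 and 0.006 m and y of loaded_roller in the frame of cradle_far between -0.025 and 0.025 m and z of loaded_roller in the frame of cradle_far between -0.006 and 0.006 m and angle between the y axis of loaded_roller and the y axis of carrier, either way round below 0.12 rad and height (world z) of carrier above 0.09 m and angle between carrier's own z axis and vertical below 0.12 rad and linear speed of carrier below 0.03 m/s and angular speed of carrier below 0.15 rad/s and contact force between the fingers and carrier_handle above 2 N and contact force between the fingers and roller below 0.2 N and contact force between the fingers and loaded_roller below 0.2 N and contact force between carrier and brackets_a below 0.1 N and contact force between carrier and brackets_b below 0.1 N and contact force between carrier and spacer below 0.1 N and contact force between carrier and wrench below 0.1 N and contact force between carrier and drill below 0.1 N and contact force between carrier and oiler below 0.1 N and contact force between carrier and screw_bin below 0.1 N); the arm keeps its last pose, push and grip.
It fails at once if a bystander is shifted by more than 25 mm or knocked over (distance of any of brackets_a, brackets_b, spacer, wrench, drill, oiler from where it was at the start of the episode above 0.025 m or angle between any of brackets_a, brackets_b, spacer, drill, oiler's own z axis and vertical above 0.5 rad).
It also fails if it takes over 56 s, if anything falls off the work surface, if the arm or the gripper's body presses on something with over 40 N, if the wrist force passes 120 N, or if a joint passes its speed limit or range.

ROBOT

A 6-joint arm with a two-finger parallel gripper is mounted at the origin on the work surface. World frame = base frame: x ahead of the robot, y to its left, z up, the work surface at z = 0. Lengths are in mm, angles in rad, forces in N, time in s.
With the tool pointing down it reaches from about 275 to 875 mm from the base axis. Payload 12.5 kg.
Tool frame: the origin (TCP) lies midway between the tips of the shut fingers; the grasp point (between the pads) lies 19 mm behind it; z points along the fingers, y is the line along which they close (so a half turn about z gives the same grasp; the last joint's range is limited). The gripper opens to 85 mm and grips with 20 to 120 N. Pads are 22 mm wide; open, the fingers measure 114 mm over their backs; the gripper's body (76 mm by 85 mm) begins 54 mm behind the grasp point. The pads swing forward as they close: fully open they stand 13 mm farther back than shut.
Start: joints at [1.072, 0.351, 1.652, -0, 1.139, -0.085], TCP at [221.118, 503.578, 231.29] pointing down, gripper open.
Joint ranges: [-2.75, 2.75], [-0.79, 2.1], [0.01, 2.65], [-1.57, 4.71], [0.07, 3.14], [-2.87, 2.87]. Speed limits (rad/s): [2.22, 2.22, 2.79, 3.14, 3.14, 3.14].

INTERFACE

Orientations are given as a rotation vector (axis times angle).
In Python, from cell import get_state, read_camera, sign_off gives the robot as it stands. The module is installed in compiled form; this text tells all that it offers.
- The arm moves only by the shell command python3 -m jog 'ROWS' [FORCE]. ROWS is JSON, a list of rows, each an object of numbers: "rx", "ry", "rz": the turn, a rotation vector about the tool's x, y, z in rad; "dx", "dy", "dz": the shift along the tool's x, y, z in m; "grip": the finger opening in m, from 0 to 0.0854. In form: [{"rx": .., "ry": .., "rz": .., "dx": .., "dy": .., "dz": .., "grip": ..}, ...]. A call has 1 to 20 rows; each row is the pose to reach, as a shift and turn from the pose commanded when the call began, along the tool's axes at that moment; what a row does not reach only later rows make up. A row lasts 1/12 s, in which the tool goes at most 41.7 mm and 7.16 degrees, less where a joint would pass 70% of its speed; a pose out of reach is approached as far as the arm can. A call with a gripper value outside its range is refused whole. The fingers move at their own pace and stop on an object; FORCE is the grip in N (left out, the last holds). Time passes only in rows, so rows that repeat a pose let the fingers close. It gives the time, the measured TCP pose, the force, the opening and the grip force at its end, in the units of the state.
- get_state(): the state, without advancing time (a new reading comes with each control period).
- read_camera(name): name is "side" or "top" or "wrist"; returns a dict with "img" (400x640x3 uint8, red, green, blue), "camera_matrix" (3x3 intrinsics, pixels), "rvec" (rotation vector, rad) and "tvec" (3), from world to camera coordinates, as OpenCV has them; the wrist camera has in their place "mount" (4x4, takes a point from camera to tool coordinates, whose origin is the TCP and whose axes are the flange's). Camera axes: x right, y down, z forward; pixel columns grow to the right and rows downward; lengths in mm; the calibration is good to about 2 mm. A picture is of the moment at which its call begins: read the wrist's pose just before it. There is no depth.
- sign_off(): hands the job in; it is judged then, once.
The state is a dict: "clock": time; "q": joint angles; "joint_velocities": joint speeds; "effort": joint torques, N m; "position": TCP position; "tcp_rot": TCP orientation; "wrist_force": force on the tool from outside, world axes, zero at the start; "moment": the same for the moment, N m; "finger_gap": finger opening in mm; "gripper_force": force on a finger pad.
Only numpy, scipy, OpenCV 4.12 (cv2) and the standard library are available. Lean on these libraries where they do the work, as an engineer would, in place of code of your own. Each camera call takes 0.05 s, during which the arm holds its last target. There are 200 camera calls.

## Working session

There is one attempt and no reset: what is moved stays moved. The work goes in short steps, Python scripts to look and compute and a shell command to move; the robot and the scene stay as the last step left them, time stands still between calls to the robot, and variables do not carry over. Pictures are saved under pics/ and viewed, at most 10 in all, crops included, and the job is handed in when it is done.

```bash
mkdir -p pics; cat > h.py <<'E'
import numpy as np, cv2
from scipy.spatial.transform import Rotation as R
from cell import get_state, read_camera
def cam(name):
    s=get_state(); c=read_camera(name)
    K=np.array(c["camera_matrix"])
    if name=="wrist":
        M=np.array(c["mount"]); Rt=R.from_rotvec(s["tcp_rot"]).as_matrix(); p=np.array(s["position"])
        Rc=Rt@M[:3,:3]; o=Rt@M[:3,3]+p
    else:
        Rw=cv2.Rodrigues(np.array(c["rvec"]))[0]; Rc=Rw.T; o=-Rw.T@np.array(c["tvec"]).ravel()
    return c["img"],K,Rc,o
def save(f,cname,img,K,Rc,o):
    cv2.imwrite(f"pics/{f}.png",img[:,:,::-1]); np.savez(f"pics/{f}.npz",img=img,K=K,Rc=Rc,o=o)
def load(f):
    z=np.load(f"pics/{f}.npz"); return z["img"],z["K"],z["Rc"],z["o"]
def ray(f,uv):
    _,K,Rc,o=load(f); d=Rc@np.linalg.inv(K)@np.array([uv[0],uv[1],1.]); return o,d/np.linalg.norm(d)
def onz(f,uv,z):
    o,d=ray(f,uv); return o+d*(z-o[2])/d[2]
def tri(obs):
    A=np.zeros((3,3));b=np.zeros(3)
    for f,uv in obs:
        o,d=ray(f,uv);P=np.eye(3)-np.outer(d,d);A+=P;b+=P@o
    x=np.linalg.solve(A,b); 
    return x,[np.linalg.norm((np.eye(3)-np.outer(ray(f,uv)[1],ray(f,uv)[1]))@(x-ray(f,uv)[0])) for f,uv in obs]
def proj(f,X):
    _,K,Rc,o=load(f); p=K@(Rc.T@(np.array(X)-o)); return p[:2]/p[2]
E
python3 - <<'E'
from h import *
s=get_state(); print(s)
for n in ["top","side","wrist"]:
    a=cam(n); save(n+"0",n,*a); print(n,a[1].diagonal(),a[3].round(),a[2].round(2).tolist())
t=load("top0")[0];w=load("side0")[0]
E
```

```text
{'clock': 0.0, 'q': array([ 1.07242047e+00,  3.51234369e-01,  1.65243649e+00, -2.25686179e-05,
        1.13908417e+00, -8.45764688e-02]), 'joint_velocities': array([-2.83121472e-04,  1.44948215e-03,  1.81295889e-04, -1.64625523e-03,
        4.83089218e-05,  4.50500990e-04]), 'effort': array([ 2.80254673e-03, -5.06086886e+01, -2.91405004e+01,  7.19548393e-05,
        4.46798047e-03,  3.13760154e-05]), 'position': array([220.96002886, 503.29966993, 230.75472813]), 'tcp_rot': array([-6.45287815e-01, -3.07428522e+00,  1.75790826e-03]), 'wrist_force': array([ 0.9255189 ,  0.06852828, -0.17515256]), 'moment': array([ 0.00555081, -0.02091879, -0.0257537 ]), 'gripper_force': 0.0, 'finger_gap': 85.93107110181921}
top [379.15510015 379.15510015   1.        ] [ 465.    9. 1039.] [[0.01, -1.0, 0.04], [-1.0, -0.01, 0.02], [-0.02, -0.04, -1.0]]
side [377.89597983 377.89597983   1.        ] [   2. -476.  687.] [[0.71, -0.45, 0.54], [-0.7, -0.45, 0.55], [-0.01, -0.77, -0.64]]
wrist [349.27861245 349.27861245   1.        ] [151. 534. 374.] [[0.4, 0.87, 0.27], [0.92, -0.38, -0.12], [-0.0, 0.3, -0.95]]
```

View pics/top0.png

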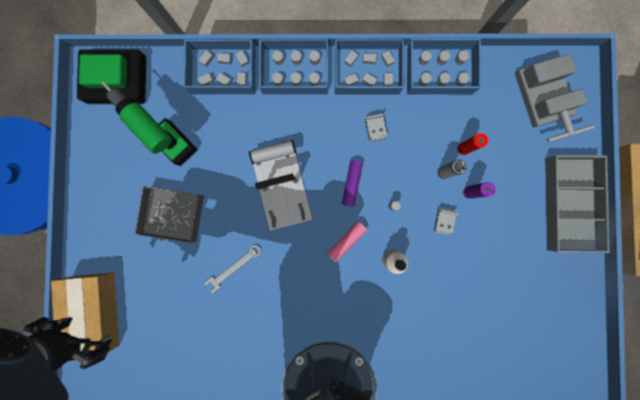

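View pics/side0.png

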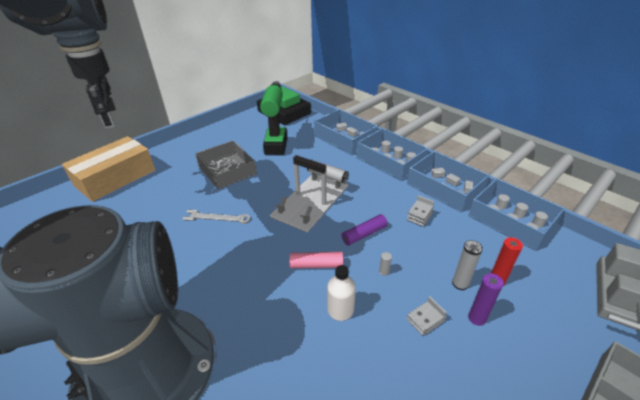

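The top view shows the grey upright roller at about (453,169), between the red one (473,144) and the purple one (480,190). The carrier is around (280,185), with its filled cradle on the far side. In the side view the roller is at (467,265) and the carrier at (310,195). Next I'll enlarge crops of these.

```bash
python3 - <<'E'
from h import *
def crop(f,x,y,w,h,k):
    i=load(f)[0][y:y+h,x:x+w,::-1]; i=cv2.resize(i,None,fx=k,fy=k,interpolation=cv2.INTER_CUBIC)
    for a in range(x//10*10+10,x+w,10):
        cv2.line(i,((a-x)*k,0),((a-x)*k,6 if a%50 else 16),(0,255,255),1)
    for a in range(y//10*10+10,y+h,10):
        cv2.line(i,(0,(a-y)*k),(6 if a%50 else 16,(a-y)*k),(0,255,255),1)
    return i
a=crop("top0",240,130,80,60*2-10,5)   # 400x550
b=crop("side0",265,145,100,100,4)      #400x400
c=crop("top0",430,130,80,75,5)
A=np.zeros((560,800,3),np.uint8);A[:550,:400]=a;A[:400,400:800]=b
cv2.imwrite("pics/c1.png",A)
d=crop("side0",440,225,90,110,4)
B=np.zeros((450,800,3),np.uint8);B[:375,:400]=c;B[:440,400:760]=d
cv2.imwrite("pics/c2.png",B)
E
```

```text
(no output)
```

View pics/c1.png

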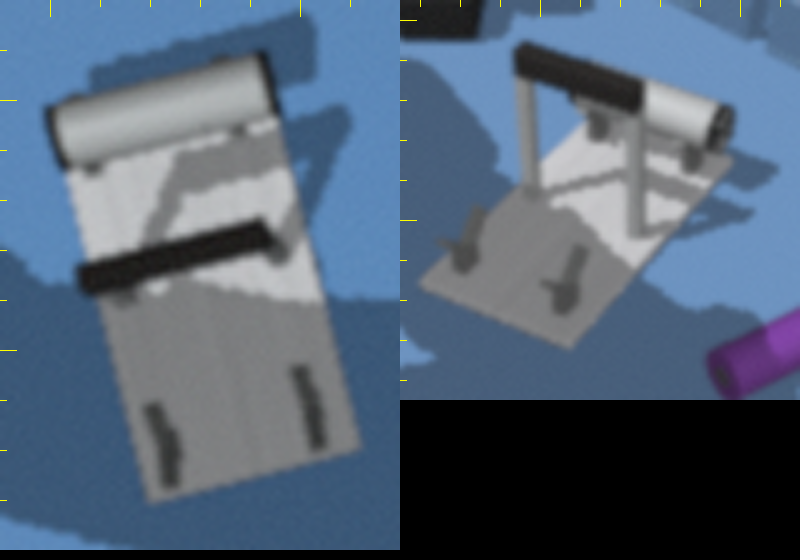

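View pics/c2.png

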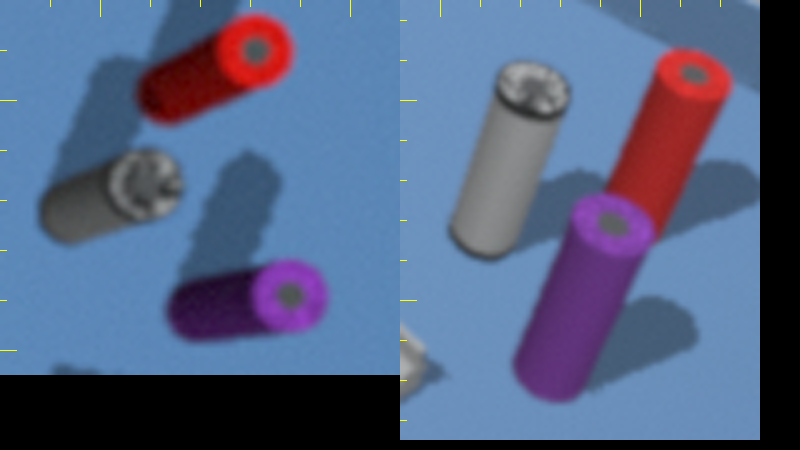

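The crops give these pixel positions:

| Feature | Top view | Side view |
|---|---|---|
| Roller, top end centre | (458.8,166.4) | (472.9,246.9) |
| Roller, base centre | about (443.6,172) | about (460.1,284.7) |
| Plate near corners | (269.6,230), (311.8,219.6) | (269.5,215.8), (307.3,231.6) |
| Handle bar centre | (274.6,181) | (309.6,163.8) |

Now I'll triangulate them.

```bash
python3 - <<'E'
from h import *
def T(n,a,b):
    x,e=tri([("top0",a),("side0",b)]); print(n,x.round(1),np.round(e,1)); return x
T("roller top",(458.8,166.4),(472.9,246.9)); T("roller base",(443.6,172),(460.1,284.7))
T("red top",(480.8,139.8),(513.5,243.5)); T("purple top",(487.6,188.7),(493,280.6))
L=T("plate NL",(269.6,230),(269.5,215.8)); Q=T("plate NR",(311.8,219.6),(307.3,231.6))
T("plate FR top-on-side", (300,150),(347.8,184.6))
T("bar",(274.6,181),(309.6,163.8)); T("farroller",(272.1,151.6),(343,166.2))
for n,z in [("bar",136)]: print(n,onz("top0",(274.6,181),z).round(1))
for n,uv,z in [("spacer",(395,204),55),("brA",(375,126),38),("brB",(446,220),50),("oiler",(397,262),130)]: print(n,onz("top0",uv,z).round())
print("yaw near edge",np.arctan2(-(L-Q)[0],(L-Q)[1]))
print(get_state()['clock'])
E
```

```text
roller top [ 584.6 -310.8  117.9] [0.9 0.9]
roller base [ 585.  -311.8   -4.7] [1.2 1.2]
red top [ 650.  -364.6  118.9] [1.6 1.6]
purple top [ 531.  -379.3  119.6] [1.4 1.4]
plate NL [422.4 164.5   3.3] [0.9 0.9]
plate NR [452.3  48.8   3.6] [1.8 1.8]
plate FR top-on-side [637.8  80.2  36.7] [2.2 2.2]
bar [546.4 135.  125.7] [1.7 1.7]
farroller [641.7 133.2  72.4] [23.9 23.9]
bar [544.2 134.7 136. ]
spacer [ 494. -167.   55.]
brA [ 701. -117.   38.]
brB [ 453. -299.   50.]
oiler [ 354. -158.  130.]
yaw near edge 0.2530654825862909
0.15
```

Residuals are 1–2 mm. The roller stands at (585,-311), its top measures 118 mm (120 expected). The carrier centre is about (546,135) with yaw about 0.25, and the bar at 125.7 mm matches the stated 125. 

My plan is to grip the roller with the tool tilted 45° toward −y. Turning it 90° about the closing axis then lays it along the cradle with the tool tilted 45° the other way.

```bash
cat >> h.py <<'E'
def pose(psi,th):  # tool y at azimuth psi when down, then turn th about tool y
    y=np.array([np.cos(psi),np.sin(psi),0]); z=np.array([0,0,-1.]); x=np.cross(y,z)
    return np.column_stack([x,y,z])@R.from_rotvec([0,th,0]).as_matrix()
def rel(P,Rt):
    s=get_state(); R0=R.from_rotvec(s["tcp_rot"]).as_matrix()
    d=R0.T@(np.array(P)-s["position"])/1000; r=R.from_matrix(R0.T@Rt).as_rotvec()
    print("d",d.round(4),"r",r.round(4),"n",round(np.linalg.norm(d)/.0417,1),round(np.degrees(np.linalg.norm(r))/7.16,1))
E
python3 - <<'E'
from h import *
Rp=pose(.105,-np.pi/4); z=Rp[:,2]; print(Rp.round(2).tolist())
m=np.array([585,-311.3,60]); T=m+22*z; print(T, T-130*z)
rel(T-130*z,Rp)
E
```

```text
[[-0.07, 0.99, 0.07], [0.7, 0.1, -0.7], [-0.71, 0.0, -0.71]]
[ 586.63041692 -326.77067357   44.44365081] [ 576.99613514 -235.35305702  136.36753237]
d [-0.623  -0.5332  0.0949] r [ 0.4115 -0.7098  0.9956] n 19.8 10.3
```

```bash
P='{"rx":0.41,"ry":-0.71,"rz":0.996,"dx":-0.623,"dy":-0.533,"dz":0.0,"grip":0.0854}'; :
python3 -m jog '[{"rx":0.41,"ry":-0.71,"rz":0.996,"dx":-0.623,"dy":-0.533,"dz":0.0,"grip":0.0854},{"rx":0.41,"ry":-0.71,"rz":0.996,"dx":-0.623,"dy":-0.533,"dz":0.0,"grip":0.0854},{"rx":0.41,"ry":-0.71,"rz":0.996,"dx":-0.623,"dy":-0.533,"dz":0.0,"grip":0.0854},{"rx":0.41,"ry":-0.71,"rz":0.996,"dx":-0.623,"dy":-0.533,"dz":0.0,"grip":0.0854},{"rx":0.41,"ry":-0.71,"rz":0.996,"dx":-0.623,"dy":-0.533,"dz":0.0,"grip":0.0854},{"rx":0.41,"ry":-0.71,"rz":0.996,"dx":-0.623,"dy":-0.533,"dz":0.0,"grip":0.0854},{"rx":0.41,"ry":-0.71,"rz":0.996,"dx":-0.623,"dy":-0.533,"dz":0.0,"grip":0.0854},{"rx":0.41,"ry":-0.71,"rz":0.996,"dx":-0.623,"dy":-0.533,"dz":0.0,"grip":0.0854},{"rx":0.41,"ry":-0.71,"rz":0.996,"dx":-0.623,"dy":-0.533,"dz":0.0,"grip":0.0854},{"rx":0.41,"ry":-0.71,"rz":0.996,"dx":-0.623,"dy":-0.533,"dz":0.0,"grip":0.0854},{"rx":0.41,"ry":-0.71,"rz":0.996,"dx":-0.623,"dy":-0.533,"dz":0.0,"grip":0.0854},{"rx":0.41,"ry":-0.71,"rz":0.996,"dx":-0.623,"dy":-0.533,"dz":0.0,"grip":0.0854}]' 
python3 - <<'E'
from h import *
s=get_state(); print(s['q'].round(2),s['position'].round(),s['clock'])
Rp=pose(.105,-np.pi/4); z=Rp[:,2]; T=np.array([585,-311.3,60])+22*z
rel(T-130*z,Rp)
E
```

```text
clock: 1.15
position: [438.9, 51.6, 230.5]
tcp_rot: [1.654, 1.835, -0.685]
wrist_force: [1.4, 0.1, 0.8]
finger_gap: 85.2
gripper_force: 0.0
[ 0.42  0.33  1.9  -0.77  1.31  0.68] [439.  52. 230.] 1.15
d [-0.1451  0.1075  0.2787] r [-0.0001  0.0007 -0.0015] n 8.0 0.0
```

```bash

python3 -m jog '[{"dx":-0.145,"dy":0.1075,"dz":0.2787,"grip":0.0854},{"dx":-0.145,"dy":0.1075,"dz":0.2787,"grip":0.0854},{"dx":-0.145,"dy":0.1075,"dz":0.2787,"grip":0.0854},{"dx":-0.145,"dy":0.1075,"dz":0.2787,"grip":0.0854},{"dx":-0.145,"dy":0.1075,"dz":0.2787,"grip":0.0854},{"dx":-0.145,"dy":0.1075,"dz":0.2787,"grip":0.0854},{"dx":-0.145,"dy":0.1075,"dz":0.2787,"grip":0.0854},{"dx":-0.145,"dy":0.1075,"dz":0.2787,"grip":0.0854},{"dx":-0.145,"dy":0.1075,"dz":0.2787,"grip":0.0854},{"dx":-0.145,"dy":0.1075,"dz":0.2787,"grip":0.0854},{"dx":-0.145,"dy":0.1075,"dz":0.2787,"grip":0.0854},{"dx":-0.145,"dy":0.1075,"dz":0.2787,"grip":0.0854}]' 
python3 - <<'E'
from h import *
s=get_state(); print(s['q'].round(2))
Rp=pose(.105,-np.pi/4); z=Rp[:,2]; T=np.array([585,-311.3,60])+22*z
rel(T,Rp); rel(T-130*z,Rp)
a=cam("wrist"); save("w1","wrist",*a)
i=cv2.imread("pics/w1.png")
for X in [(585,-311.3,0),(585,-311.3,120),(585,-311.3,60)]:
    p=proj("w1",X); print(p.round(1)); cv2.circle(i,tuple(int(v) for v in p),3,(0,255,255),1)
cv2.imwrite("pics/w1m.png",i)
E
```

```text
[ 0.42  0.33  1.9  -0.77  1.31  0.68]
d [-0.145   0.1075  0.4087] r [-0.0001  0.0007 -0.0015] n 10.7 0.0
d [-0.1451  0.1075  0.2787] r [-0.0001  0.0007 -0.0015] n 8.0 0.0
[382.2 198. ]
[388.7 266.2]
[385.3 230.5]invalid input
```

View pics/w1m.png

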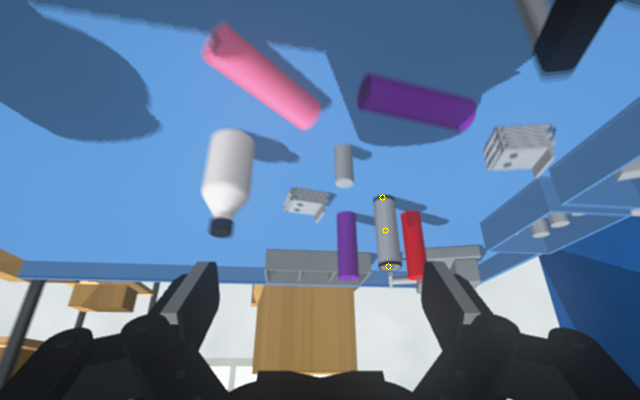

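The call was refused because every key has to be present in each row. From here the wrist view shows the upright roller at columns 375–400, rows 197–268, and my projected base, middle and top points (382,198), (385,230), (389,266) fall on it. The estimate holds.

```bash

python3 -m jog '[{"rx":0,"ry":0,"rz":0,"dx":-0.145,"dy":0.1075,"dz":0.2787,"grip":0.0854},{"rx":0,"ry":0,"rz":0,"dx":-0.145,"dy":0.1075,"dz":0.2787,"grip":0.0854},{"rx":0,"ry":0,"rz":0,"dx":-0.145,"dy":0.1075,"dz":0.2787,"grip":0.0854},{"rx":0,"ry":0,"rz":0,"dx":-0.145,"dy":0.1075,"dz":0.2787,"grip":0.0854},{"rx":0,"ry":0,"rz":0,"dx":-0.145,"dy":0.1075,"dz":0.2787,"grip":0.0854},{"rx":0,"ry":0,"rz":0,"dx":-0.145,"dy":0.1075,"dz":0.2787,"grip":0.0854},{"rx":0,"ry":0,"rz":0,"dx":-0.145,"dy":0.1075,"dz":0.2787,"grip":0.0854},{"rx":0,"ry":0,"rz":0,"dx":-0.145,"dy":0.1075,"dz":0.2787,"grip":0.0854},{"rx":0,"ry":0,"rz":0,"dx":-0.145,"dy":0.1075,"dz":0.2787,"grip":0.0854},{"rx":0,"ry":0,"rz":0,"dx":-0.145,"dy":0.1075,"dz":0.2787,"grip":0.0854},{"rx":0,"ry":0,"rz":0,"dx":-0.145,"dy":0.1075,"dz":0.2787,"grip":0.0854}]' 
python3 - <<'E'
from h import *
s=get_state(); print(s['q'].round(2))
Rp=pose(.105,-np.pi/4); z=Rp[:,2]; T=np.array([585,-311.3,60])+22*z
rel(T,Rp); rel(T-130*z,Rp)
a=cam("wrist"); save("w2","wrist",*a)
img,K,Rc,o=a
for X in [(585,-311.3,0),(585,-311.3,120),(585,-311.3,60)]: print(proj("w2",X).round(1))
# grey roller columns: rows through the middle
r=int(proj("w2",(585,-311.3,60))[1]); row=img[r].astype(int); hsv=cv2.cvtColor(img,cv2.COLOR_RGB2HSV)[r]
print(r,[ (c,int(hsv[c,1]),int(hsv[c,2])) for c in range(240,420,5)])
E
```

```text
clock: 2.12
position: [576.4, -233.0, 136.3]
tcp_rot: [1.655, 1.837, -0.683]
wrist_force: [0.2, 0.1, 0.9]
finger_gap: 85.2
gripper_force: 0.0
[-0.17  0.6   1.75 -1.07  0.88  0.49]
d [-0.002   0.0002  0.1317] r [ 0.0008 -0.0016 -0.0009] n 3.2 0.0
d [-0.0017  0.0003  0.0017] r [ 0.0008 -0.0016 -0.0009] n 0.1 0.0
[319.5 133.8]
[319.8 275.4]
[319.6 197.2]
197 [(240, 156, 157), (245, 153, 162), (250, 149, 159), (255, 150, 151), (260, 148, 138), (265, 141, 127), (270, 136, 118), (275, 105, 124), (280, 134, 226), (285, 134, 225), (290, 133, 226), (295, 134, 226), (300, 25, 165), (305, 25, 171), (310, 25, 174), (315, 26, 174), (320, 25, 161), (325, 27, 152), (330, 25, 142), (335, 28, 129), (340, 27, 122), (345, 132, 226), (350, 131, 225), (355, 131, 224), (360, 131, 225), (365, 158, 160), (370, 197, 184), (375, 198, 192), (380, 200, 191), (385, 202, 183), (390, 193, 172), (395, 183, 152), (400, 179, 134), (405, 133, 227), (410, 133, 225), (415, 131, 225)]
```

The roller spans columns 298–342 (centre 320) and 319.6 was expected, so it's aligned. Advancing and gripping.

```bash

python3 -m jog '[{"rx":0,"ry":0,"rz":0,"dx":-0.002,"dy":0,"dz":0.03,"grip":0.0854},{"rx":0,"ry":0,"rz":0,"dx":-0.002,"dy":0,"dz":0.06,"grip":0.0854},{"rx":0,"ry":0,"rz":0,"dx":-0.002,"dy":0,"dz":0.09,"grip":0.0854},{"rx":0,"ry":0,"rz":0,"dx":-0.002,"dy":0,"dz":0.115,"grip":0.0854},{"rx":0,"ry":0,"rz":0,"dx":-0.002,"dy":0,"dz":0.131,"grip":0.0854},{"rx":0,"ry":0,"rz":0,"dx":-0.002,"dy":0,"dz":0.131,"grip":0.0854},{"rx":0,"ry":0,"rz":0,"dx":-0.002,"dy":0,"dz":0.131,"grip":0.025},{"rx":0,"ry":0,"rz":0,"dx":-0.002,"dy":0,"dz":0.131,"grip":0.025},{"rx":0,"ry":0,"rz":0,"dx":-0.002,"dy":0,"dz":0.131,"grip":0.025},{"rx":0,"ry":0,"rz":0,"dx":-0.002,"dy":0,"dz":0.131,"grip":0.025},{"rx":0,"ry":0,"rz":0,"dx":-0.002,"dy":0,"dz":0.131,"grip":0.025},{"rx":0,"ry":0,"rz":0,"dx":-0.002,"dy":0,"dz":0.131,"grip":0.025},{"rx":0,"ry":0,"rz":0,"dx":-0.002,"dy":0,"dz":0.131,"grip":0.025},{"rx":0,"ry":0,"rz":0,"dx":-0.002,"dy":0,"dz":0.131,"grip":0.025}]' 60
python3 - <<'E'
from h import *
a=cam("wrist"); save("w3","wrist",*a); a=cam("side"); save("s3","side",*a)
rel([586.6,-326.8,164],pose(.105,-np.pi/4))
cv2.imwrite("pics/v3.png",np.vstack([load("w3")[0][60:400,:],load("s3")[0][150:400,:]])[:,:,::-1])
E
```

```text
clock: 3.33
position: [587.4, -326.3, 46.4]
tcp_rot: [1.653, 1.836, -0.681]
wrist_force: [-2.7, 4.0, 7.4]
finger_gap: 34.8
gripper_force: 58.7
d [-0.0834 -0.0005 -0.0829] r [ 0.0027 -0.0002 -0.0015] n 2.8 0.0
```

View pics/v3.png

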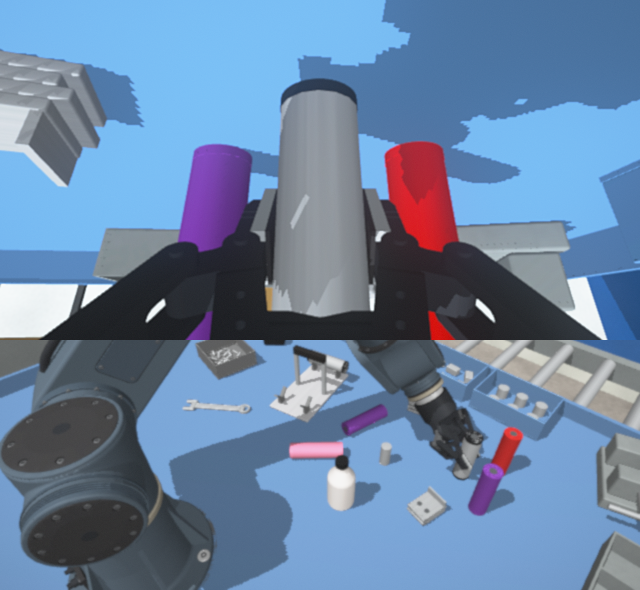

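The roller is held near its middle (wrist columns 278–370) and the gap reads 34.8 mm. Next I lift it 140 mm and check that it comes along.

```bash

python3 -m jog '[{"rx":0,"ry":0,"rz":0,"dx":-0.02,"dy":0,"dz":-0.02,"grip":0.025},{"rx":0,"ry":0,"rz":0,"dx":-0.04,"dy":0,"dz":-0.04,"grip":0.025},{"rx":0,"ry":0,"rz":0,"dx":-0.06,"dy":0,"dz":-0.06,"grip":0.025},{"rx":0,"ry":0,"rz":0,"dx":-0.08,"dy":0,"dz":-0.08,"grip":0.025},{"rx":0,"ry":0,"rz":0,"dx":-0.1,"dy":0,"dz":-0.1,"grip":0.025},{"rx":0,"ry":0,"rz":0,"dx":-0.12,"dy":0,"dz":-0.12,"grip":0.025},{"rx":0,"ry":0,"rz":0,"dx":-0.12,"dy":0,"dz":-0.12,"grip":0.025},{"rx":0,"ry":0,"rz":0,"dx":-0.12,"dy":0,"dz":-0.12,"grip":0.025}]'
python3 - <<'E'
from h import *
s=get_state(); print(s['wrist_force'].round(1))
a=cam("wrist"); save("w4","wrist",*a)
d=np.abs(load("w4")[0].astype(int)-load("w3")[0]).sum(2); print("diff in roller area",np.median(d[160:360,290:350]), np.median(d[100:150,100:150]))
yaw=.25; c=np.array([546,135,0]); ex=np.array([np.cos(yaw),np.sin(yaw),0])
cr=c-85*ex+[0,0,52]; Rq=pose(yaw,np.pi/4); z=Rq[:,2]
# grasp centre ~22 mm behind TCP
T=cr+22*z; print(cr,z,T); up=T+[0,0,90]
rel(up,Rq)
E
```

```text
clock: 4.1
position: [587.0, -326.7, 216.6]
tcp_rot: [1.654, 1.835, -0.68]
wrist_force: [-0.6, 1.0, -1.7]
finger_gap: 34.9
gripper_force: 60.2
[-0.6  1.  -1.7]
diff in roller area 63.0 62.0
[463.64244415 113.97066346  52.        ] [-0.17494102  0.68512454 -0.70710678] [459.79374177 129.04340343  36.44365081]
d [ 0.3926 -0.0782 -0.2669] r [ 0.0025  1.5664 -0.1607] n 11.5 12.6
```

```bash

python3 -m jog '[{"rx":0.0025,"ry":1.566,"rz":-0.161,"dx":0.393,"dy":-0.078,"dz":-0.267,"grip":0.025},{"rx":0.0025,"ry":1.566,"rz":-0.161,"dx":0.393,"dy":-0.078,"dz":-0.267,"grip":0.025},{"rx":0.0025,"ry":1.566,"rz":-0.161,"dx":0.393,"dy":-0.078,"dz":-0.267,"grip":0.025},{"rx":0.0025,"ry":1.566,"rz":-0.161,"dx":0.393,"dy":-0.078,"dz":-0.267,"grip":0.025},{"rx":0.0025,"ry":1.566,"rz":-0.161,"dx":0.393,"dy":-0.078,"dz":-0.267,"grip":0.025},{"rx":0.0025,"ry":1.566,"rz":-0.161,"dx":0.393,"dy":-0.078,"dz":-0.267,"grip":0.025},{"rx":0.0025,"ry":1.566,"rz":-0.161,"dx":0.393,"dy":-0.078,"dz":-0.267,"grip":0.025},{"rx":0.0025,"ry":1.566,"rz":-0.161,"dx":0.393,"dy":-0.078,"dz":-0.267,"grip":0.025},{"rx":0.0025,"ry":1.566,"rz":-0.161,"dx":0.393,"dy":-0.078,"dz":-0.267,"grip":0.025},{"rx":0.0025,"ry":1.566,"rz":-0.161,"dx":0.393,"dy":-0.078,"dz":-0.267,"grip":0.025}]'
python3 - <<'E'
from h import *
s=get_state(); print(s['q'].round(2))
yaw=.25; c=np.array([546,135,0]); ex=np.array([np.cos(yaw),np.sin(yaw),0])
cr=c-85*ex+[0,0,52]; Rq=pose(yaw,np.pi/4); z=Rq[:,2]
T=cr+22*z; rel(T+[0,0,90],Rq)
E
```

```text
clock: 4.98
position: [476.2, 69.4, 137.4]
tcp_rot: [-1.714, -2.135, -0.385]
wrist_force: [-0.9, -0.3, -1.6]
finger_gap: 34.8
gripper_force: 60.3
[-0.18  0.45  1.86  0.48  1.1  -0.68]
d [ 0.0502 -0.0026  0.0377] r [-0.0004  0.3174 -0.0343] n 1.5 2.6
```

```bash

python3 -m jog '[{"rx":0,"ry":0.11,"rz":-0.011,"dx":0.017,"dy":-0.001,"dz":0.013,"grip":0.025},{"rx":0,"ry":0.21,"rz":-0.022,"dx":0.034,"dy":-0.002,"dz":0.026,"grip":0.025},{"rx":0,"ry":0.3174,"rz":-0.034,"dx":0.05,"dy":-0.0026,"dz":0.0377,"grip":0.025},{"rx":0,"ry":0.3174,"rz":-0.034,"dx":0.05,"dy":-0.0026,"dz":0.0377,"grip":0.025},{"rx":0,"ry":0.3174,"rz":-0.034,"dx":0.05,"dy":-0.0026,"dz":0.0377,"grip":0.025},{"rx":0,"ry":0.3174,"rz":-0.034,"dx":0.05,"dy":-0.0026,"dz":0.0377,"grip":0.025}]'
python3 - <<'E'
from h import *
yaw=.25; c=np.array([546,135,0]); ex=np.array([np.cos(yaw),np.sin(yaw),0]);ey=np.array([-ex[1],ex[0],0])
cr=c-85*ex+[0,0,52]; Rq=pose(yaw,np.pi/4); z=Rq[:,2]
T=cr+22*z; rel(T+[0,0,90],Rq); rel(T,Rq)
ims=[]
for n in ["wrist","top","side"]:
    a=cam(n); save(n[0]+"5",n,*a)
    i=a[0][:,:,::-1].copy()
    for X in [cr+60*ey+[0,0,-52+8],cr-60*ey+[0,0,-44],c+48*ey+[0,0,136],c-48*ey+[0,0,136], cr+40*ey+28*0*ex+[0,0,-26.5],cr-40*ey+[0,0,-26.5],cr+[0,0,90]+60*ey,cr+[0,0,90]-60*ey]:
        p=proj(n[0]+"5",X); i[int(round(p[1]))%400,int(round(p[0]))%640]=(0,0,255) if n!="wrist" else (0,255,255)
        if n=="wrist": cv2.circle(i,tuple(int(v) for v in p),3,(0,255,255),1)
    ims.append(i)
A=np.zeros((600,800,3),np.uint8)
A[:240,:384]=cv2.resize(ims[0],(384,240))
A[250:600,:400]=cv2.resize(ims[2][140:228,265:365],(400,352))[:350]
A[:600,400:]=cv2.resize(ims[1][130:250,230:310],(400,600),interpolation=cv2.INTER_CUBIC)
cv2.imwrite("pics/v5.png",A)
E
```

```text
clock: 5.48
position: [460.9, 126.5, 126.4]
tcp_rot: [-1.508, -1.941, -0.615]
wrist_force: [-0.1, -0.3, -1.2]
finger_gap: 34.6
gripper_force: 60.3
d [ 0.002  -0.0004  0.0019] r [-0.0009  0.0093 -0.0003] n 0.1 0.1
d [-0.0611 -0.0003  0.0662] r [-0.0009  0.0093 -0.0003] n 2.2 0.1
```

View pics/v5.png

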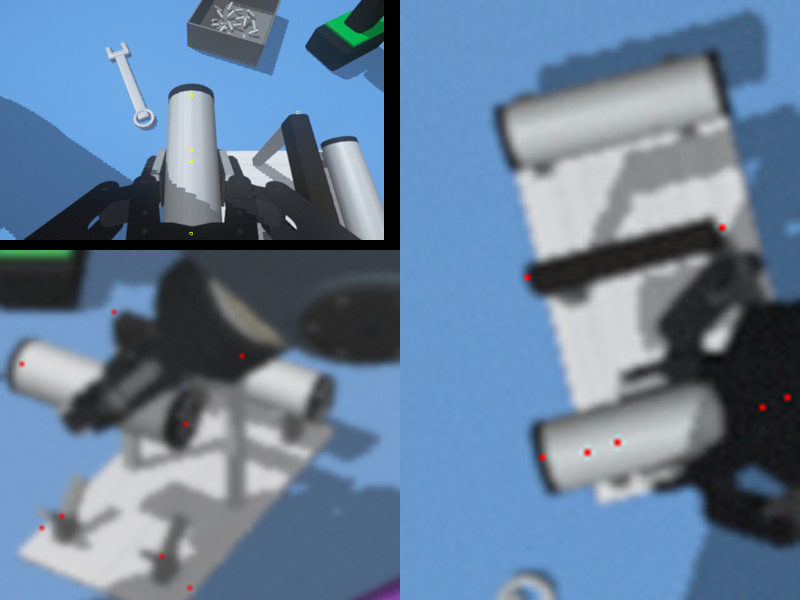

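The held roller hangs horizontally over the empty cradle, and my predicted markers for the saddle V bottoms, handle ends and roller ends fall on the things they stand for within about 2 mm. The bar suggests x is about 1 mm less than I assumed. Now I lower it.

```bash

python3 -m jog '[{"rx":0,"ry":0.005,"rz":0,"dx":-0.012,"dy":-0.001,"dz":0.0125,"grip":0.025},{"rx":0,"ry":0.005,"rz":0,"dx":-0.024,"dy":-0.001,"dz":0.025,"grip":0.025},{"rx":0,"ry":0.005,"rz":0,"dx":-0.036,"dy":-0.001,"dz":0.038,"grip":0.025},{"rx":0,"ry":0.005,"rz":0,"dx":-0.046,"dy":-0.001,"dz":0.048,"grip":0.025},{"rx":0,"ry":0.005,"rz":0,"dx":-0.054,"dy":-0.001,"dz":0.056,"grip":0.025},{"rx":0,"ry":0.005,"rz":0,"dx":-0.060,"dy":-0.001,"dz":0.062,"grip":0.025},{"rx":0,"ry":0.005,"rz":0,"dx":-0.060,"dy":-0.001,"dz":0.062,"grip":0.025},{"rx":0,"ry":0.005,"rz":0,"dx":-0.060,"dy":-0.001,"dz":0.062,"grip":0.025},{"rx":0,"ry":0.005,"rz":0,"dx":-0.060,"dy":-0.001,"dz":0.062,"grip":0.025}]'
python3 - <<'E'
from h import *
yaw=.25; c=np.array([545,135,0]); ex=np.array([np.cos(yaw),np.sin(yaw),0])
cr=c-85*ex+[0,0,52]; Rq=pose(yaw,np.pi/4); z=Rq[:,2]
T=cr+22*z; rel(T,Rq); print(T)
E
```

```text
clock: 6.38
position: [460.0, 127.7, 41.2]
tcp_rot: [-1.502, -1.937, -0.623]
wrist_force: [-0.2, -0.4, -2.1]
finger_gap: 34.8
gripper_force: 60.3
d [-0.0022 -0.0009  0.0045] r [0.0004 0.0013 0.0015] n 0.1 0.0
[458.79374177 129.04340343  36.44365081]
```

```bash

python3 -m jog '[{"rx":0,"ry":0,"rz":0,"dx":-0.001,"dy":-0.0005,"dz":0.001,"grip":0.025},{"rx":0,"ry":0,"rz":0,"dx":-0.002,"dy":-0.0005,"dz":0.002,"grip":0.025},{"rx":0,"ry":0,"rz":0,"dx":-0.0025,"dy":-0.0005,"dz":0.0025,"grip":0.025},{"rx":0,"ry":0,"rz":0,"dx":-0.0025,"dy":-0.0005,"dz":0.0025,"grip":0.025},{"rx":0,"ry":0,"rz":0,"dx":-0.0025,"dy":-0.0005,"dz":0.0025,"grip":0.025}]'
```

```text
clock: 6.8
position: [459.9, 127.8, 37.8]
tcp_rot: [-1.502, -1.936, -0.624]
wrist_force: [1.7, 0.1, 5.4]
finger_gap: 34.7
gripper_force: 61.0
```

The wrist now reads +5 N, so the roller is seated. Releasing.

```bash

python3 -m jog '[{"rx":0,"ry":0,"rz":0,"dx":0,"dy":0,"dz":0,"grip":0.038},{"rx":0,"ry":0,"rz":0,"dx":0,"dy":0,"dz":0,"grip":0.042},{"rx":0,"ry":0,"rz":0,"dx":0,"dy":0,"dz":0,"grip":0.05},{"rx":0,"ry":0,"rz":0,"dx":0,"dy":0,"dz":0,"grip":0.06},{"rx":0,"ry":0,"rz":0,"dx":0,"dy":0,"dz":0,"grip":0.06},{"rx":0,"ry":0,"rz":0,"dx":0,"dy":0,"dz":0,"grip":0.06},{"rx":0,"ry":0,"rz":0,"dx":0,"dy":0,"dz":0,"grip":0.06},{"rx":0,"ry":0,"rz":0,"dx":0,"dy":0,"dz":0,"grip":0.06}]'
python3 -m jog '[{"rx":0,"ry":0,"rz":0,"dx":0.003,"dy":0,"dz":-0.015,"grip":0.06},{"rx":0,"ry":0,"rz":0,"dx":0.006,"dy":0,"dz":-0.035,"grip":0.06},{"rx":0,"ry":0,"rz":0,"dx":0.012,"dy":0,"dz":-0.06,"grip":0.06},{"rx":0,"ry":0,"rz":0,"dx":0.03,"dy":0,"dz":-0.09,"grip":0.06},{"rx":0,"ry":0,"rz":0,"dx":0.06,"dy":0,"dz":-0.12,"grip":0.06},{"rx":0,"ry":0,"rz":0,"dx":0.09,"dy":0,"dz":-0.15,"grip":0.06},{"rx":0,"ry":0,"rz":0,"dx":0.11,"dy":0,"dz":-0.18,"grip":0.06},{"rx":0,"ry":0,"rz":0,"dx":0.11,"dy":0,"dz":-0.18,"grip":0.06},{"rx":0,"ry":0,"rz":0,"dx":0.11,"dy":0,"dz":-0.18,"grip":0.06}]'
python3 - <<'E'
from h import *
ims=[]
for n in ["wrist","top","side"]:
    a=cam(n); save(n[0]+"6",n,*a); ims.append(a[0][:,:,::-1])
A=np.zeros((600,800,3),np.uint8)
A[:240,:384]=cv2.resize(ims[0],(384,240))
A[250:600,:400]=cv2.resize(ims[2][145:233,265:365],(400,352),interpolation=cv2.INTER_CUBIC)[:350]
A[:600,400:]=cv2.resize(ims[1][130:250,235:315],(400,600),interpolation=cv2.INTER_CUBIC)
cv2.imwrite("pics/v6.png",A)
E
```

```text
clock: 7.47
position: [459.1, 127.6, 37.0]
tcp_rot: [-1.502, -1.936, -0.622]
wrist_force: [0.0, 0.5, 0.2]
finger_gap: 59.6
gripper_force: 0.0
clock: 8.22
position: [471.9, 79.5, 243.6]
tcp_rot: [-1.503, -1.939, -0.624]
wrist_force: [-0.1, -0.5, -0.7]
finger_gap: 60.1
gripper_force: 0.0
```

View pics/v6.png

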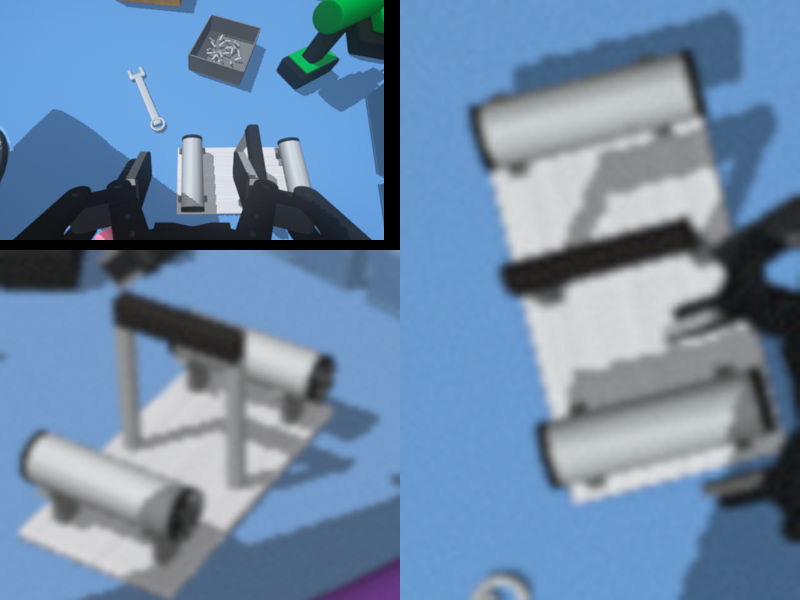

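The new roller lies across both saddles, let go, parallel to the loaded one: its ends are at (548,455) and (757,400) in the top crop. The carrier hasn't moved. On to the handle.

```bash
python3 - <<'E'
from h import *
rel([545.5,135,215],pose(.245,0))
E
```

```text
d [0.0062 0.0861 0.0429] r [-0.0036 -0.7855  0.0049] n 2.3 6.3
```

```bash

python3 -m jog '[{"rx":-0.0005,"ry":-0.11,"rz":0.001,"dx":0.001,"dy":0.012,"dz":0.006,"grip":0.06},{"rx":-0.001,"ry":-0.22,"rz":0.0015,"dx":0.002,"dy":0.024,"dz":0.012,"grip":0.06},{"rx":-0.0015,"ry":-0.33,"rz":0.002,"dx":0.003,"dy":0.036,"dz":0.018,"grip":0.06},{"rx":-0.002,"ry":-0.44,"rz":0.003,"dx":0.004,"dy":0.048,"dz":0.024,"grip":0.06},{"rx":-0.0025,"ry":-0.55,"rz":0.0035,"dx":0.005,"dy":0.06,"dz":0.03,"grip":0.06},{"rx":-0.003,"ry":-0.66,"rz":0.004,"dx":0.006,"dy":0.075,"dz":0.036,"grip":0.06},{"rx":-0.0036,"ry":-0.7855,"rz":0.005,"dx":0.0062,"dy":0.0861,"dz":0.0429,"grip":0.06},{"rx":-0.0036,"ry":-0.7855,"rz":0.005,"dx":0.0062,"dy":0.0861,"dz":0.0429,"grip":0.06},{"rx":-0.0036,"ry":-0.7855,"rz":0.005,"dx":0.0062,"dy":0.0861,"dz":0.0429,"grip":0.06},{"rx":-0.0036,"ry":-0.7855,"rz":0.005,"dx":0.0062,"dy":0.0861,"dz":0.0429,"grip":0.06}]'
python3 - <<'E'
from h import *
print(get_state()['q'].round(2))
yaw=.245; c=np.array([545.5,135,0]); ex=np.array([np.cos(yaw),np.sin(yaw),0]);ey=np.array([-ex[1],ex[0],0])
rel([545.5,135,106],pose(yaw,0))
a=cam("wrist"); save("w7","wrist",*a); i=a[0][:,:,::-1].copy()
for sx in (-8,8):
  for sy in (-48,48):
    p=proj("w7",c+sx*ex+sy*ey+[0,0,136]); cv2.circle(i,tuple(int(v) for v in p),2,(0,255,255),-1); print(p.round(1))
for s in (-85,85):
  for sy in (-60,60):
    p=proj("w7",c+s*ex+sy*ey+[0,0,52]); cv2.circle(i,tuple(int(v) for v in p),2,(0,0,255),-1)
cv2.imwrite("pics/v7.png",i)
E
```

```text
clock: 9.2
position: [545.3, 134.8, 215.0]
tcp_rot: [-1.932, -2.475, -0.0]
wrist_force: [-0.6, -0.3, -0.2]
finger_gap: 60.2
gripper_force: 0.0
[ 0.16  0.39  1.64  0.    1.12 -0.09]
d [0.     0.0003 0.109 ] r [-0.0009 -0.0014  0.0004] n 2.6 0.0
[308.4 271.8]
[306.9 136.1]
[330.8 271.8]
[332.3 136.1]
```

View pics/v7.png

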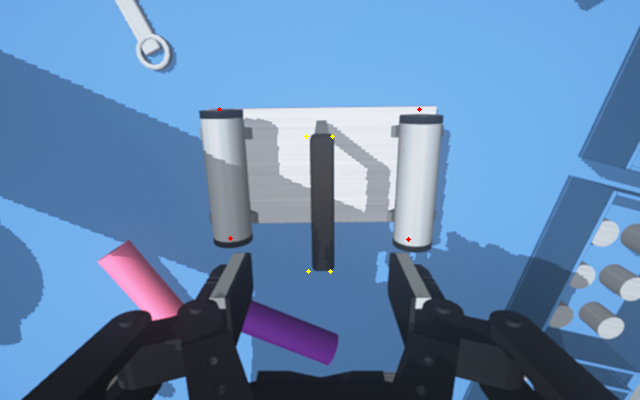

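Predicted and real bar edges agree within about 3 px (bar columns 311–334), which puts the bar about 2 mm further along +y of the tool. Both rollers are parallel in their cradles. Now I descend and grip.

```bash

python3 -m jog '[{"rx":0,"ry":0,"rz":0,"dx":0,"dy":0.002,"dz":0.03,"grip":0.06},{"rx":0,"ry":0,"rz":0,"dx":0,"dy":0.002,"dz":0.06,"grip":0.06},{"rx":0,"ry":0,"rz":0,"dx":0,"dy":0.002,"dz":0.085,"grip":0.06},{"rx":0,"ry":0,"rz":0,"dx":0,"dy":0.002,"dz":0.1,"grip":0.06},{"rx":0,"ry":0,"rz":0,"dx":0,"dy":0.002,"dz":0.109,"grip":0.06},{"rx":0,"ry":0,"rz":0,"dx":0,"dy":0.002,"dz":0.109,"grip":0.06},{"rx":0,"ry":0,"rz":0,"dx":0,"dy":0.002,"dz":0.109,"grip":0.04},{"rx":0,"ry":0,"rz":0,"dx":0,"dy":0.002,"dz":0.109,"grip":0.025},{"rx":0,"ry":0,"rz":0,"dx":0,"dy":0.002,"dz":0.109,"grip":0.018},{"rx":0,"ry":0,"rz":0,"dx":0,"dy":0.002,"dz":0.109,"grip":0.005},{"rx":0,"ry":0,"rz":0,"dx":0,"dy":0.002,"dz":0.109,"grip":0.005},{"rx":0,"ry":0,"rz":0,"dx":0,"dy":0.002,"dz":0.109,"grip":0.005},{"rx":0,"ry":0,"rz":0,"dx":0,"dy":0.002,"dz":0.109,"grip":0.005},{"rx":0,"ry":0,"rz":0,"dx":0,"dy":0.002,"dz":0.109,"grip":0.005}]' 110
```

```text
clock: 10.42
position: [548.4, 135.2, 108.5]
tcp_rot: [1.931, 2.475, 0.002]
wrist_force: [-3.6, -1.4, 8.2]
finger_gap: 14.2
gripper_force: 108.4
```

```bash

python3 -m jog '[{"rx":0,"ry":0,"rz":0,"dx":0,"dy":0,"dz":-0.002,"grip":0.005},{"rx":0,"ry":0,"rz":0,"dx":0,"dy":0,"dz":-0.006,"grip":0.005},{"rx":0,"ry":0,"rz":0,"dx":0,"dy":0,"dz":-0.012,"grip":0.005},{"rx":0,"ry":0,"rz":0,"dx":0,"dy":0,"dz":-0.02,"grip":0.005},{"rx":0,"ry":0,"rz":0,"dx":0,"dy":0,"dz":-0.03,"grip":0.005},{"rx":0,"ry":0,"rz":0,"dx":0,"dy":0,"dz":-0.04,"grip":0.005},{"rx":0,"ry":0,"rz":0,"dx":0,"dy":0,"dz":-0.05,"grip":0.005},{"rx":0,"ry":0,"rz":0,"dx":0,"dy":0,"dz":-0.06,"grip":0.005},{"rx":0,"ry":0,"rz":0,"dx":0,"dy":0,"dz":-0.07,"grip":0.005},{"rx":0,"ry":0,"rz":0,"dx":0,"dy":0,"dz":-0.08,"grip":0.005},{"rx":0,"ry":0,"rz":0,"dx":0,"dy":0,"dz":-0.09,"grip":0.005},{"rx":0,"ry":0,"rz":0,"dx":0,"dy":0,"dz":-0.1,"grip":0.005},{"rx":0,"ry":0,"rz":0,"dx":0,"dy":0,"dz":-0.11,"grip":0.005},{"rx":0,"ry":0,"rz":0,"dx":0,"dy":0,"dz":-0.12,"grip":0.005},{"rx":0,"ry":0,"rz":0,"dx":0,"dy":0,"dz":-0.128,"grip":0.005},{"rx":0,"ry":0,"rz":0,"dx":0,"dy":0,"dz":-0.134,"grip":0.005},{"rx":0,"ry":0,"rz":0,"dx":0,"dy":0,"dz":-0.138,"grip":0.005},{"rx":0,"ry":0,"rz":0,"dx":0,"dy":0,"dz":-0.14,"grip":0.005},{"rx":0,"ry":0,"rz":0,"dx":0,"dy":0,"dz":-0.14,"grip":0.005},{"rx":0,"ry":0,"rz":0,"dx":0,"dy":0,"dz":-0.14,"grip":0.005}]'
python3 -m jog '[{"rx":0,"ry":0,"rz":0,"dx":0,"dy":0,"dz":0,"grip":0.005},{"rx":0,"ry":0,"rz":0,"dx":0,"dy":0,"dz":0,"grip":0.005},{"rx":0,"ry":0,"rz":0,"dx":0,"dy":0,"dz":0,"grip":0.005},{"rx":0,"ry":0,"rz":0,"dx":0,"dy":0,"dz":0,"grip":0.005},{"rx":0,"ry":0,"rz":0,"dx":0,"dy":0,"dz":0,"grip":0.005},{"rx":0,"ry":0,"rz":0,"dx":0,"dy":0,"dz":0,"grip":0.005}]'
python3 - <<'E'
from h import *
ims=[]
for n in ["wrist","top","side"]:
    a=cam(n); save(n[0]+"8",n,*a); ims.append(a[0][:,:,::-1])
A=np.zeros((600,800,3),np.uint8)
A[:200,:320]=cv2.resize(ims[1],(320,200))
A[:600,320:]=cv2.resize(ims[2][70:220,260:380],(480,600),interpolation=cv2.INTER_CUBIC)
A[210:410,:320]=cv2.resize(ims[0],(320,200))
cv2.imwrite("pics/v8.png",A)
print(get_state()["joint_velocities"].round(4))
E
```

```text
clock: 12.08
position: [547.8, 135.3, 246.8]
tcp_rot: [1.933, 2.475, 0.001]
wrist_force: [0.0, -0.2, -8.0]
finger_gap: 14.2
gripper_force: 107.5
clock: 12.58
position: [548.0, 135.3, 247.1]
tcp_rot: [1.932, 2.475, 0.001]
wrist_force: [0.1, -0.3, -7.4]
finger_gap: 14.0
gripper_force: 107.5
[-0.0004 -0.0002 -0.0012 -0.0026  0.0003 -0.0034]
```

View pics/v8.png

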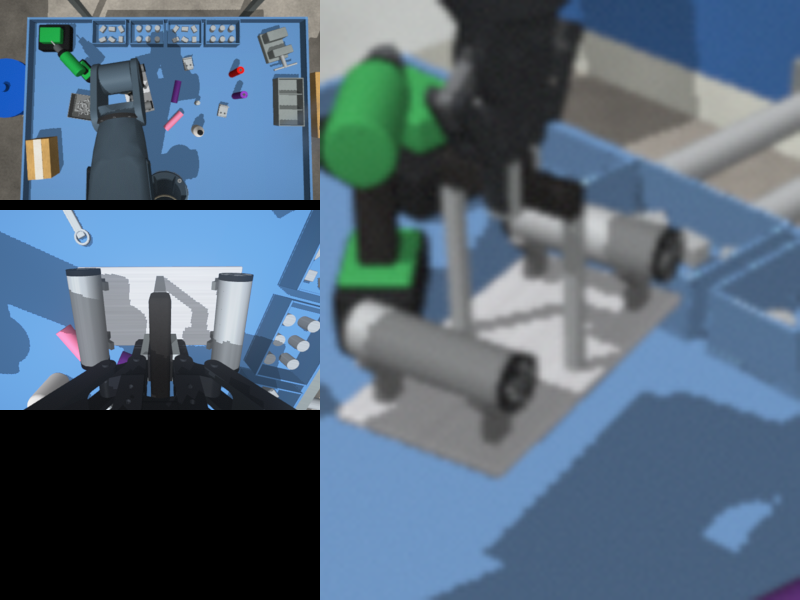

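The carrier is up about 139 mm with both rollers in their cradles, and the −7.4 N load matches 0.74 kg. One quick check that it's level, using the plate corners in the side view at (264.6,173.4), (305.1,188.1) and (349,144.5).

```bash
python3 - <<'E'
from h import *
yaw=.247; ex=np.array([np.cos(yaw),np.sin(yaw),0]);ey=np.array([-ex[1],ex[0],0]); c=np.array([548,135.3,138.5+4])
for sx,sy,m in [(-113,60,(264.6,173.4)),(-113,-60,(305.1,188.1)),(113,-60,(349,144.5))]: print(proj("s8",c+sx*ex+sy*ey).round(1),m)
E
```

```text
[263.6 173.3] (264.6, 173.4)
[304.4 188.7] (305.1, 188.1)
[350.2 144.4] (349, 144.5)
```

The corners match a level carrier within about 1 px. Handing in.

```bash
python3 -c "
from cell import sign_off; print(sign_off())"
```

```text
the job is handed in; nothing more can be done
None
```

The roller lies in the near cradle, let go, and I handed the job in at about 12.6 s of the 56 s with the carrier held by its handle, level and still, its underside about 139 mm above the bench and both rollers seated; sign-off gave no verdict.

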